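# Take the lift-off lid off the stationery box and file it upright

## Task

Take the lid off the stationery box: swing it open by its knob until it leans back on the wire stop by itself and let go, then take it by its top edge, stand it upright and lift it straight up off its hinge. Lower it hinge edge down into the empty middle slot of the file sorter, all the way to the floor of the slot before letting go, and leave everything else on the desk where it is.

Things in the scene. Friction and masses are not known exactly. Their poses are not given: they have to be found in the camera images.
- lid: Blue flat lid of the stationery box, about 0.3 kg; origin midway between its hinge pins, on their axis. x: in the lid's plane, from free front edge to pins; y: along the pins; z: out of the outer (knob) face, up while shut. Plate 8 mm thick, 170 mm wide (y), from 10 to 145 mm on the -x side of the pin axis. Nothing holds it half open: let go short of upright, it falls shut.
- lid_pins (a point): Lid's pin axis, its middle (the lid's origin, same axes). Each pin is a flat steel tongue, 16 mm along lid x, 6 mm thick, out to 99 mm from the middle. They turn in open-topped round cradles whose mouth is 9 mm wide, and come out upwards only with the lid within about 15 degrees of upright. Play 2 to 3 mm: the axis lies about 3 mm higher with the lid upright than shut.
- lid_edge (a point): Middle of the lid's free edge, 145 mm from the pin axis, mid-thickness; axes as the lid's. With the lid open this edge is on top and can be pinched across the 8 mm thickness; the knob leaves the uppermost 33 mm of the outer face free.
- lid_knob (a point): Centre of the black barrel knob on the lid's outer face: cylinder of diameter 20 mm, 30 mm long along lid y, flat ends, on a 10 mm stem; 100 mm from the pin axis, 44 mm off the lid's mid-plane (40 mm off its face). Gripped by its two flat ends it can turn in the grip as the lid swings. Axes as the lid's.
- box: Fixed grey stationery box, 124 (x) x 170 (y) x 80 mm, walls 5 mm; origin at the centre of its underside, x from front to hinge side, z up. Two steel hinge cradles stand 87 to 97 mm either side of its middle; behind the hinge a steel wire stop, on which the open lid leans by itself about 105 degrees from shut (15 degrees past upright).
- box_hinge (a point): On the box: where the lid's pin axis lies with the lid shut, 84 mm above the desk, 76 mm beyond the box's middle; axes as the box's. The cradles end 16 mm above this point; the wire stop ends 58 mm above it, 18 to 26 mm beyond it, 62 mm to either side.
- slot (a point): Centre of the floor of the empty middle slot of the fixed dark steel file sorter, 8 mm above the desk; z up, y along the slot. Sorter 94 (x) x 220 (y) mm with four dividers 70 mm high and 5 mm thick; the slot is 22 mm wide (x), open at its ends. Outer slots hold files up to 84 mm above the desk. Standing in the slot on its tongues, the lid has its pin axis 8 mm above this point.
- notes: loose yellow block of note paper, 76 x 60 x 35 mm, lying in the box; leave it there; origin at the centre of its underside
- clip_jar: clear paper-clip jar with grey cap, 52 mm wide, 60 mm tall, standing between the box and the sorter; leave alone; origin at the centre of its underside
- mug: white ceramic mug, 80 mm wide, 92 mm tall; leave alone; origin at the centre of its underside
- pen_cup: blue pen cup, 80 mm wide, 100 mm tall with pens and scissors up to 175 mm; leave alone; origin at the centre of its underside
- stapler: black desk stapler, 150 mm long, 45 mm tall; leave alone; origin at the centre of its underside
- calculator: grey desk calculator, 150 x 120 x 27 mm; leave alone; origin at the centre of its underside
- tape: black tape dispenser with its roll, 150 mm long, 82 mm tall; leave alone; origin at the centre of its underside
Mind the look-alikes: they are no part of the job. Leave any red look-alike of the box alone.

How it is judged:
By the outcome, as a careful person would: the job done as asked, in the order asked, and still so for the second after the job is handed in, with the robot touching nothing.
It also fails if it takes over 58 s, if anything falls off the work surface, if the arm or the gripper's body presses on something with over 40 N, if the wrist force passes 120 N, or if a joint passes its speed limit or range.

## Robot

A 6-joint arm with a two-finger parallel gripper is mounted at the origin on the work surface. World frame = base frame: x ahead of the robot, y to its left, z up, the work surface at z = 0. Lengths are in m, angles in rad, forces in N, time in s.
With the tool pointing down it reaches from about 0.35 to 0.95 m from the base axis. Payload 17.4 kg.
Tool frame: the origin (TCP) lies on the centre line of the jaws, within the pads' length; the fingertips stand 14 mm ahead of it and the grasp point (between the pads) lies 5 mm behind it; x points along the fingers, y is the direction in which the jaws open and shut, and the axes are right-handed (so a half turn about x gives the same grasp; the last joint's range is limited). The gripper opens to 93 mm and grips with 3 to 60 N. Pads are 15 mm wide; open, the fingers measure 128 mm over their backs; the gripper's body (75 mm by 188 mm) begins 65 mm behind the grasp point.
Start: joints at [-1.354, 0.116, 1.442, -0, 1.584, -0.038], TCP at [0.17, -0.653, 0.233] pointing down, gripper open.
Joint ranges: [-2.83, 2.83], [-0.83, 2.19], [0.07, 2.5], [-1.14, 4.28], [0.01, 3], [-2.97, 2.97]. Speed limits (rad/s): [1.89, 1.89, 2.22, 3.14, 3.14, 3.14].

## Interface

Orientations are given as a unit quaternion [w, x, y, z].
In Python, from station import * gives the robot as it stands. Calls block until the motion is done:
- move_pose(position, orientation): joint-space move of the TCP to a pose.
- servo_line(position, attitude=None, v=0.15, f_stop=None): straight line of the TCP; attitude=None keeps the orientation; v is the mean speed in m/s. With f_stop (N) it stops when the force on the tool has changed by that much, and returns True; else False.
- move_j(angles): joint-space move.
- gripper_to(opening, strength=None): finger opening in m; strength is the grip in N (None keeps the last); returns when the fingers have stopped.
- hold(seconds).
- ik(position, orientation): joint angles nearest the present ones, or None.
- read_state(): the state.
- capture(name): name is "side" or "top"; returns the picture (384x512x3 uint8, red, green, blue); there is no depth.
- calibration(name): a dict with "intrinsics" (3x3 intrinsics, pixels), "distortion" ([k1, k2, p1, p2, k3] as OpenCV has them; the pictures are not rectified), "rvec" (rotation vector, rad) and "tvec" (3), from world to camera coordinates, as OpenCV has them. Camera axes: x right, y down, z forward; pixel columns grow to the right and rows downward; lengths in m; the calibration is good to about 2 mm. A picture is of the moment at which its call begins. calibration takes no time and is no camera call.
A pose or a line that the arm cannot do raises Unreachable and nothing moves.
- sign_off(): hands the job in, once; it reports no verdict.
The state is a dict: "clock": time; "joint_pos": joint angles; "joint_velocities": joint speeds; "joint_torque": joint torques, N m; "eef_pos": TCP position; "tool_rot": TCP orientation; "wrist_force": force on the tool from outside, world axes, zero at the start; "moment": the same for the moment, N m; "finger_gap": finger opening in m.
Only numpy, scipy, OpenCV 4.12 (cv2) and the standard library are available. Lean on these libraries where they do the work, as an engineer would, in place of code of your own. Each camera call takes 0.05 s, during which the arm holds its last target.

## Working session

There is one attempt and no reset: what is moved stays moved. The work goes in short steps, each a Python script; the robot and the scene stay as the last script left them, time stands still between calls to the robot, and variables do not carry over. Pictures are saved under pics/ and viewed, and the job is handed in when it is done.

```bash
ls; mkdir -p pics; python3 - <<'E'
from station import *
import cv2
for n in ("side","top"):
    im=capture(n); cv2.imwrite(f"pics/{n}0.png",im[:,:,::-1]); c=calibration(n); print(n,c)
s=read_state(); print(s)
E
```

```text
pics
side {'intrinsics': array([[385.66371715,   0.        , 251.88551255],
       [  0.        , 385.66371715, 185.97071651],
       [  0.        ,   0.        ,   1.        ]]), 'distortion': array([-0.12683071,  0.        ,  0.        ,  0.        ,  0.        ]), 'rvec': array([ 0.48066403, -2.69111107,  1.22958908]), 'tvec': array([0.40524612, 0.16519383, 1.13401811])}
top {'intrinsics': array([[483.58527346,   0.        , 248.5856288 ],
       [  0.        , 483.58527346, 191.05151128],
       [  0.        ,   0.        ,   1.        ]]), 'distortion': array([-0.05158259,  0.        ,  0.        ,  0.        ,  0.        ]), 'rvec': array([ 2.12318501, -2.16956235,  0.13262382]), 'tvec': array([-0.00222899,  0.45749933,  1.50395432])}
{'clock': 0.1, 'joint_pos': array([-1.35379634e+00,  1.16421124e-01,  1.44216945e+00, -2.68753790e-05,
        1.58401772e+00, -3.78296462e-02]), 'joint_velocities': array([ 0.00045558, -0.00142009, -0.00150714,  0.00021314,  0.00079201,
       -0.00089113]), 'joint_torque': array([ 1.88149170e-03, -7.22891951e+01, -6.23864865e+01,  7.81071559e-02,
        2.27302144e-02, -5.76761772e-05]), 'eef_pos': array([ 0.17008311, -0.65304884,  0.23200841]), 'tool_rot': array([-0.08949538, -0.7013331 , -0.09020896,  0.70141628]), 'wrist_force': array([-0.05607631,  0.30453522, -0.54597754]), 'moment': array([-0.03149721, -0.04395572, -0.00497615]), 'finger_gap': 0.09301877245107383}
```

View pics/side0.png

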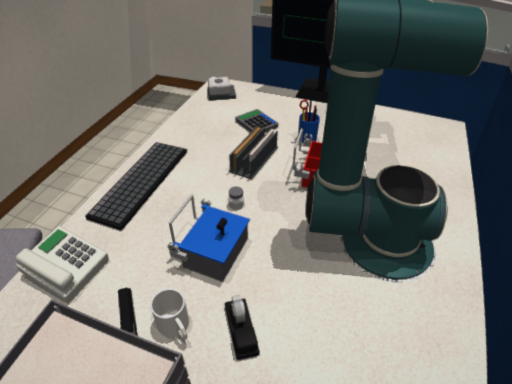

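View pics/top0.png

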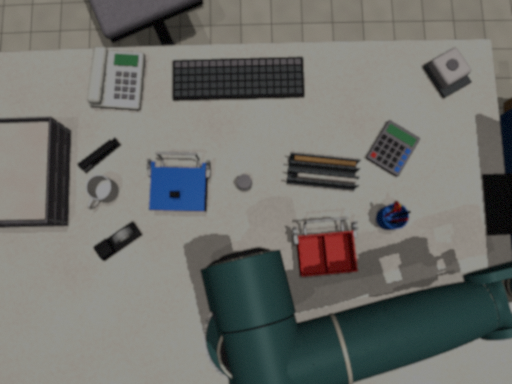

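Blue lidded box: top (178,188), side (213,236). The look-alike is the red open box at top (326,253), side (315,165). The blue one fits the description, being blue, with a lid and a black knob. The sorter is at top (322,171), side (255,150). I'll check both in enlarged crops.

```bash
cat > h.py <<'E'
import numpy as np, cv2
from station import *
from scipy.spatial.transform import Rotation as R
def cam(n):
    c=calibration(n); return c["intrinsics"],c["distortion"],c["rvec"],c["tvec"]
def ray(n,uv):
    K,D,r,t=cam(n); M=cv2.Rodrigues(r)[0]
    p=cv2.undistortPoints(np.array(uv,float).reshape(-1,1,2),K,D).reshape(-1,2)
    d=np.c_[p,np.ones(len(p))]@M; return -M.T@t.ravel(), d/np.linalg.norm(d,axis=1)[:,None]
def onz(n,uv,z):
    o,d=ray(n,uv); return o+d*((z-o[2])/d[:,2])[:,None]
def proj(n,P):
    K,D,r,t=cam(n); return cv2.projectPoints(np.array(P,float).reshape(-1,1,3),r,t,K,D)[0].reshape(-1,2)
def tri(uvt,uvs):
    o1,d1=ray("top",uvt);o2,d2=ray("side",uvs)
    A=np.c_[d1[0],-d2[0]]; s=np.linalg.lstsq(A,o2-o1,rcond=None)[0]
    a=o1+s[0]*d1[0];b=o2+s[1]*d2[0]; return (a+b)/2,np.linalg.norm(a-b)
def crop(im,x0,y0,x1,y1,f,name):
    cv2.imwrite(name,cv2.resize(im[y0:y1,x0:x1],None,fx=f,fy=f,interpolation=cv2.INTER_CUBIC))
E
python3 - <<'E'
from h import *
t=cv2.imread("pics/top0.png");s=cv2.imread("pics/side0.png")
a=cv2.resize(t[145:220,140:260],None,fx=6,fy=6,interpolation=2)[:, :720]
cv2.imwrite("pics/c1.png",a)
crop(t,270,140,370,200,7,"pics/c2.png")
crop(s,160,180,270,280,6,"pics/c3.png")
crop(s,220,115,300,185,8,"pics/c4.png")
hsv=cv2.cvtColor(t,cv2.COLOR_BGR2HSV)
m=cv2.inRange(hsv,(105,150,80),(125,255,255)); m[:, 300:]=0
cs=cv2.findContours(m,cv2.RETR_EXTERNAL,cv2.CHAIN_APPROX_NONE)[0];c=max(cs,key=cv2.contourArea)
w=onz("top",c.reshape(-1,2),0.088)[:,:2]
print(cv2.contourArea(c),cv2.minAreaRect((w*1000).astype(np.float32)))
hull=cv2.convexHull(c);print(cv2.approxPolyDP(hull,3,True).reshape(-1,2), onz("top",cv2.approxPolyDP(hull,3,True).reshape(-1,2),.088))
E
```

```text
2163.5 ((470.6959228515625, 204.62506103515625), (168.5557403564453, 142.87060546875), 88.76910400390625)
[[151 163]
 [205 164]
 [204 209]
 [150 208]] [[0.54392515 0.28734892 0.088     ]
 [0.5367502  0.11992903 0.088     ]
 [0.3975155  0.1241716  0.088     ]
 [0.40412512 0.28949143 0.088     ]]
```

View pics/c1.png

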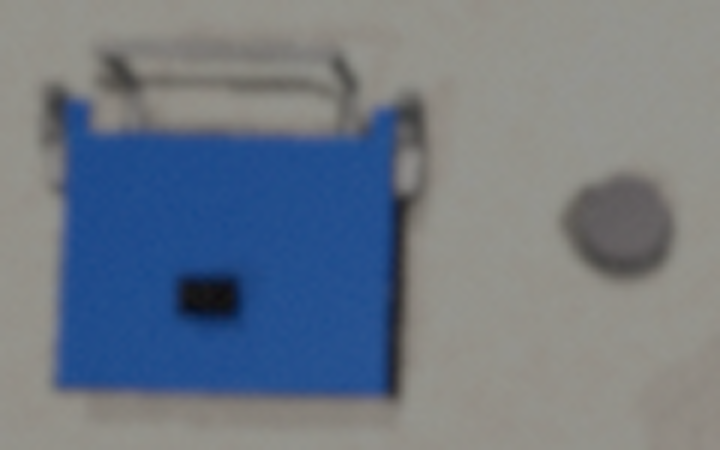

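View pics/c2.png

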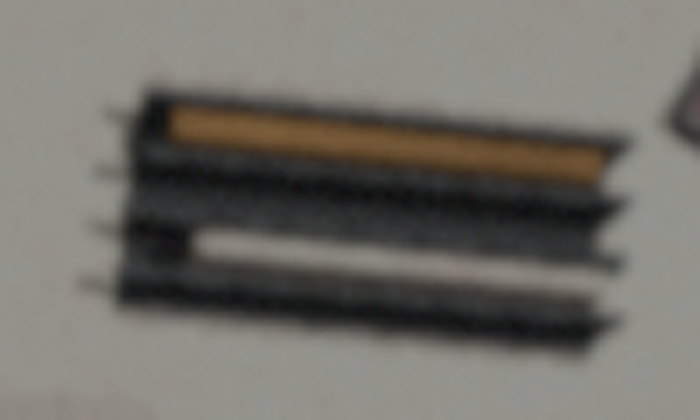

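View pics/c3.png

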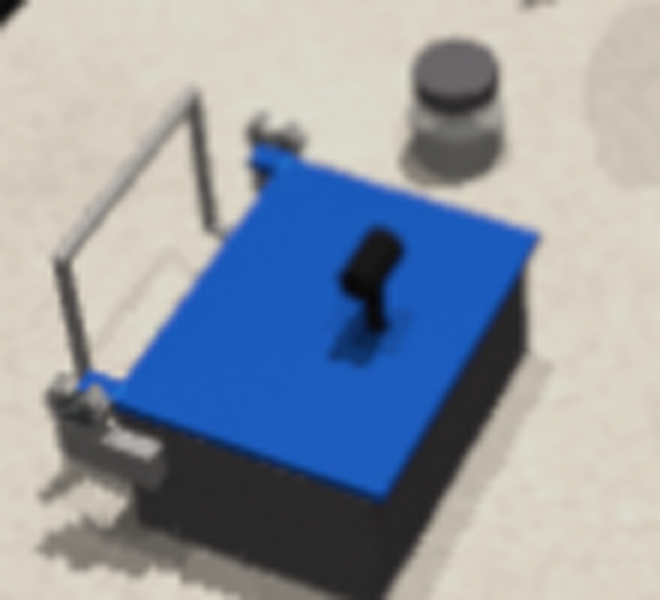

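View pics/c4.png

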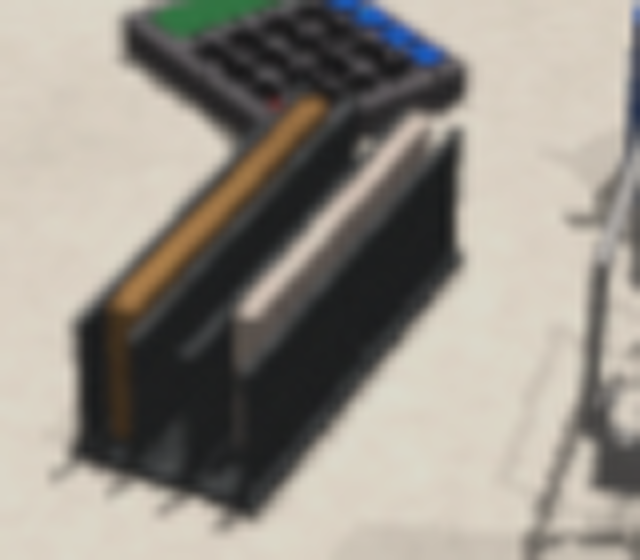

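Crops confirm: blue lid with knob and hinge on the far (+x) side. Sorter: brown file in the far slot, white file in the near slot, empty slot between. Now measuring precisely.

```bash
python3 - <<'E'
from h import *
t=cv2.imread("pics/top0.png");s=cv2.imread("pics/side0.png")
g=cv2.convertScaleAbs(t,alpha=2.2,beta=0)
crop(g,280,145,365,195,9,"pics/c5.png")
g=cv2.convertScaleAbs(s,alpha=2.2,beta=0)
crop(g,225,120,285,185,9,"pics/c6.png")
def rect(n,ksz,z):
    im=cv2.imread(f"pics/{n}0.png");
    f=4; im=cv2.resize(im,None,fx=f,fy=f,interpolation=2)
    hsv=cv2.cvtColor(im,cv2.COLOR_BGR2HSV)
    m=cv2.inRange(hsv,(105,130,60),(125,255,255))
    x0,x1,y0,y1=[140,260,145,220] if n=="top" else [160,270,180,300]
    k=np.zeros_like(m);k[y0*f:y1*f,x0*f:x1*f]=1; m=m*k
    m=cv2.morphologyEx(m,cv2.MORPH_CLOSE,np.ones((61,61),np.uint8))
    m=cv2.morphologyEx(m,cv2.MORPH_OPEN,np.ones((ksz,ksz),np.uint8))
    c=max(cv2.findContours(m,0,1)[0],key=cv2.contourArea).reshape(-1,2)
    uv=(c+.5)/f-.5
    w=onz(n,uv,z)[:,:2]*1000
    r=cv2.minAreaRect(w.astype(np.float32)); print(n,r); print(cv2.boxPoints(r))
rect("top",61,.088); rect("side",31,.088)
# knob: dark blobs
for n,(x0,x1,y0,y1) in dict(top=(165,185,185,202),side=(215,230,216,236)).items():
    im=cv2.imread(f"pics/{n}0.png"); m=np.zeros(im.shape[:2],np.uint8); m[y0:y1,x0:x1]=(im[y0:y1,x0:x1].max(2)<75)*255
    ys,xs=np.nonzero(m); print(n,xs.mean(),ys.mean(),len(xs))
E
```

```text
top ((463.15777587890625, 204.69850158691406), (170.65554809570312, 131.5726776123047), 88.62030792236328)
[[395.336   120.97946]
 [526.87054 117.81146]
 [530.97955 288.41754]
 [399.445   291.58554]]
side ((466.0142517089844, 215.2327423095703), (172.72412109375, 150.59629821777344), 87.51618194580078)
[[387.04413 132.21503]
 [537.49896 125.68861]
 [544.9844  298.25046]
 [394.52954 304.7769 ]]
top 174.4 194.38181818181818 55
side 221.51685393258427 225.80898876404495 89
```

View pics/c5.png

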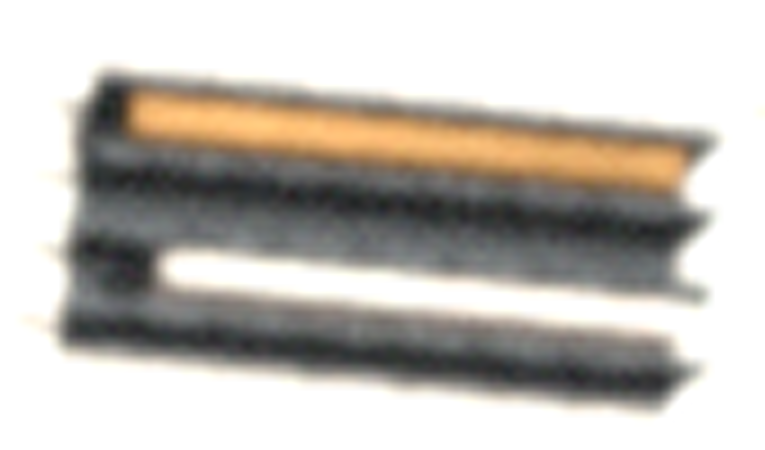

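View pics/c6.png

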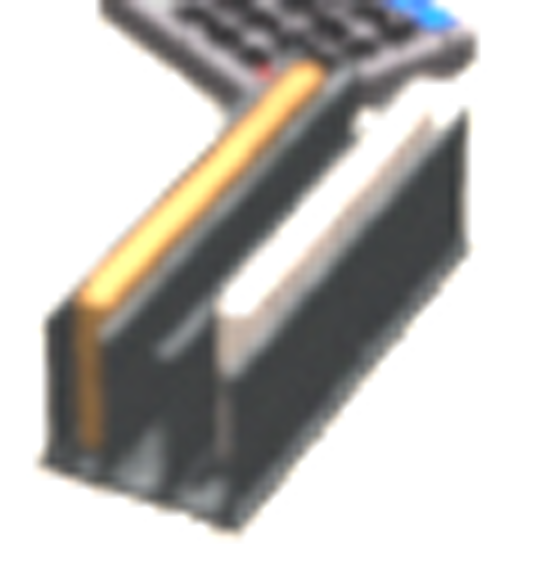

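```bash
python3 - <<'E'
from h import *
np.set_printoptions(precision=4,suppress=True)
print("cams",[ray(n,[[0,0]])[0] for n in("top","side")])
T=lambda p:(np.array(p,float)+.5)/9-.5+[280,145]
S=lambda p:(np.array(p,float)+.5)/9-.5+[225,120]
tips=T([(712,140),(708,216),(703,293),(698,372)])
for z in(.07,.078): print(z,onz("top",tips,z))
lt=T([(108,72),(92,148),(80,222),(68,298)]);
for z in(.07,.078): print("left",z,onz("top",lt,z))
print("side tl",onz("side",S([(48,318),(105,335),(160,355),(232,375)]),.07),onz("side",S([(48,318),(105,335),(160,355),(232,375)]),.078))
print("side tr4",onz("side",S([(466,110)]),.07),"tri",tri(T([(698,372)]),S([(466,110)])))
print("tri d1 left",tri(T([(108,72)]),S([(48,318)])))
print("bottoms side",onz("side",S([(42,462),(235,530),(467,252)]),0))
# knob
print("knob",tri([[174.4,194.4]],[[220.9,224.5]]), onz("top",[[174.4,194.4]],.128))
h=np.array([.5407,.2028,.084]);ex=np.array([np.cos(-.024),np.sin(-.024),0]);ey=np.array([-ex[1],ex[0],0]);ez=np.array([0,0,1.])
P=[h-.1*ex+.044*ez]+[h-a*ex+b*ey+.004*ez for a in(.01,.145) for b in(-.085,.085)]
for n in("top","side"):
    im=cv2.imread(f"pics/{n}0.png");print(proj(n,P))
    f=6;x0,y0=(140,145) if n=="top" else (160,180)
    c=cv2.resize(im[y0:y0+100,x0:x0+110],None,fx=f,fy=f,interpolation=2)
    for p in proj(n,P): cv2.circle(c,tuple(int(v) for v in (p-[x0,y0]+.5)*f),3,(0,255,255),-1)
    cv2.imwrite(f"pics/v_{n}.png",c)
E
```

```text
cams [array([ 0.2512, -0.0271,  1.5516]), array([0.1233, 0.8433, 0.8667])]
0.07 [[ 0.5417 -0.3578  0.07  ]
 [ 0.515  -0.355   0.07  ]
 [ 0.4881 -0.3519  0.07  ]
 [ 0.4606 -0.3487  0.07  ]]
0.078 [[ 0.5401 -0.356   0.078 ]
 [ 0.5136 -0.3532  0.078 ]
 [ 0.4868 -0.3501  0.078 ]
 [ 0.4595 -0.347   0.078 ]]
left 0.07 [[ 0.5704 -0.1492  0.07  ]
 [ 0.5436 -0.1428  0.07  ]
 [ 0.5177 -0.1378  0.07  ]
 [ 0.4912 -0.1328  0.07  ]]
left 0.078 [[ 0.5686 -0.1486  0.078 ]
 [ 0.5421 -0.1422  0.078 ]
 [ 0.5163 -0.1372  0.078 ]
 [ 0.4899 -0.1323  0.078 ]]
side tl [[ 0.5682 -0.1486  0.07  ]
 [ 0.5434 -0.146   0.07  ]
 [ 0.5189 -0.1414  0.07  ]
 [ 0.4888 -0.1391  0.07  ]] [[ 0.5638 -0.1386  0.078 ]
 [ 0.5392 -0.136   0.078 ]
 [ 0.515  -0.1315  0.078 ]
 [ 0.4851 -0.1293  0.078 ]]
side tr4 [[ 0.4607 -0.3457  0.07  ]] tri (array([ 0.4613, -0.3491,  0.0677]), np.float64(0.0007538632532744657))
tri d1 left (array([ 0.5696, -0.1496,  0.0692]), np.float64(0.0018045639910589872))
bottoms side [[ 0.5721 -0.1453  0.    ]
 [ 0.4851 -0.1323 -0.    ]
 [ 0.4564 -0.343   0.    ]]
knob (array([0.4412, 0.2096, 0.1205]), np.float64(0.002441406463689091)) [[0.4391 0.208  0.128 ]]
[[175.3331 193.8275]
 [205.6254 166.5662]
 [150.7585 166.5606]
 [204.9513 210.2274]
 [149.4139 210.0803]]
[[222.0507 221.5466]
 [207.0945 203.3076]
 [178.3972 244.4267]
 [249.786  215.4556]
 [224.8905 259.7042]]
```

View pics/v_side.png

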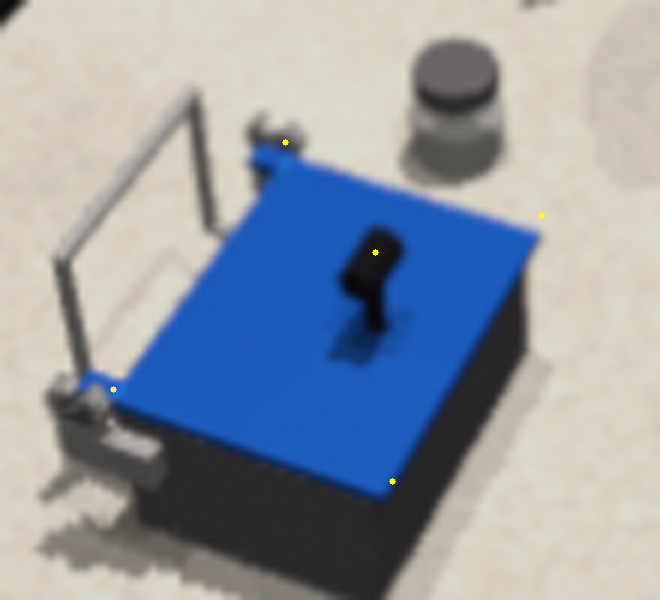

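View pics/v_top.png

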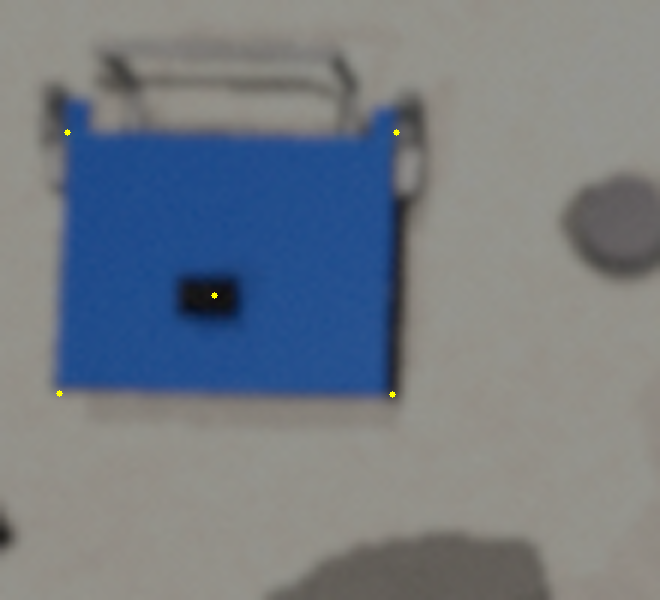

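```bash
cat >> h.py <<'E'
np.set_printoptions(precision=4,suppress=True)
H=np.array([.5410,.2045,.084]); YAW=-.024
def axes(yaw): 
    ex=np.array([np.cos(yaw),np.sin(yaw),0]); return ex,np.array([-ex[1],ex[0],0]),np.array([0,0,1.])
def quat(xt,yt):
    xt=xt/np.linalg.norm(xt); yt=yt-xt*(xt@yt); yt/=np.linalg.norm(yt)
    q=R.from_matrix(np.c_[xt,yt,np.cross(xt,yt)]).as_quat(); return q[[3,0,1,2]]
def lidpt(th,r,off,h=None,yaw=YAW):
    """point at r from pin axis toward free edge, off along outer normal, lid opened th (rad)"""
    ex,ey,ez=axes(yaw); h=H if h is None else h
    return h+ex*(-r*np.cos(th)+off*np.sin(th))+ez*(r*np.sin(th)+off*np.cos(th))
def knob_tool(th,phi,sgn):
    ex,ey,ez=axes(YAW); d=-np.sin(phi)*ex-np.cos(phi)*ez
    return lidpt(th,.1,.044)+d*.005, quat(d,sgn*ey)
def edge_tool(th,sgn,r=.129,h=None,yaw=YAW):
    ex,ey,ez=axes(yaw); u=-ex*np.cos(th)+ez*np.sin(th); n=ex*np.sin(th)+ez*np.cos(th)
    return lidpt(th,r,0,h,yaw), quat(-u,sgn*n)
E
python3 - <<'E'
from h import *
s=read_state(); q=s["tool_rot"]; print(R.from_quat(q[[1,2,3,0]]).as_matrix())
for sg in(1,-1):
    print(sg,[ik(*knob_tool(np.radians(t),np.radians(35*t/105),sg)) for t in(0,50,105)])
    print(sg,[ik(*edge_tool(np.radians(t),sg)) for t in(105,90)], ik(*edge_tool(np.pi/2,sg,h=np.array([.516,-.246,.016]),yaw=-.14)))
E
```

```text
[[-0.0002  0.2521 -0.9677]
 [ 0.001  -0.9677 -0.2521]
 [-1.     -0.001  -0.    ]]
1 [array([ 0.3863, -0.2534,  1.971 , -0.    ,  1.424 , -1.1605]), array([ 0.2902,  0.0318,  1.6288,  0.0903,  1.7576, -1.2522]), array([ 0.2203,  0.4272,  1.2629,  0.1564,  2.0432, -1.2977])]
1 [array([0.2641, 0.1366, 1.4738, 0.0753, 1.7821, 0.2946]), array([ 0.3173, -0.0886,  1.68  , -0.    ,  1.5502,  0.3413])] [-0.4895 -0.0719  1.7754  0.      1.4381 -0.3495]
-1 [array([ 0.3863, -0.2534,  1.971 ,  0.    ,  1.424 ,  1.9811]), array([0.2902, 0.0318, 1.6288, 0.0903, 1.7576, 1.8894]), array([0.2203, 0.4272, 1.2629, 0.1564, 2.0432, 1.8439])]
-1 [array([ 0.2641,  0.1366,  1.4738,  0.0753,  1.7821, -2.847 ]), array([ 0.3173, -0.0886,  1.68  , -0.    ,  1.5502, -2.8003])] [-0.4895 -0.0719  1.7754 -0.      1.4381  2.7921]
```

```bash
python3 - <<'E'
from h import *
p,q=knob_tool(0,0,1)
s=read_state()
servo_line(s["eef_pos"]+[0,0,.07],v=.2)
move_pose(p+[0,0,.13],q)
gripper_to(.07)
r=servo_line(p+[0,0,.025],v=.15,f_stop=8)
print(r,read_state()["eef_pos"],p,read_state()["clock"])
for n in("side","top"):
    im=capture(n)[:,:,::-1]; cv2.imwrite(f"pics/{n}1.png",im)
    x0,y0=(140,140) if n=="top" else (155,140)
    crop(im,x0,y0,x0+110,y0+100,6,f"pics/{n}1c.png")
E
```

```text
False [0.4414 0.207  0.1489] [0.441  0.2069 0.123 ] 5.2167
```

View pics/side1c.png

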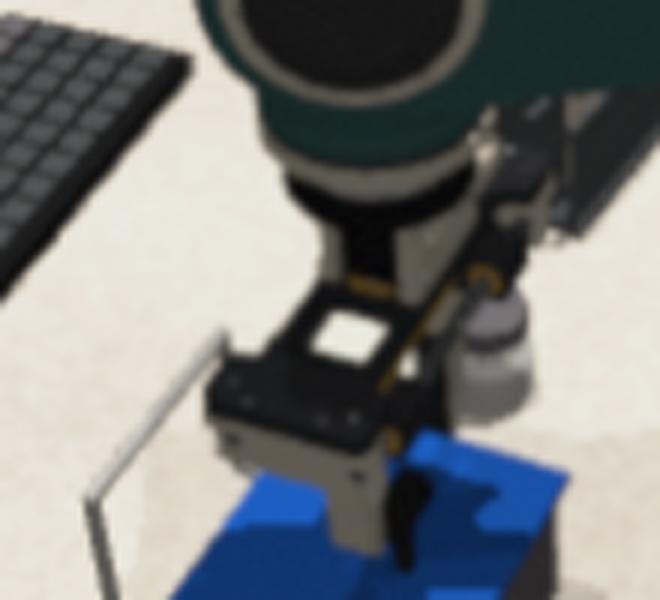

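View pics/top1c.png

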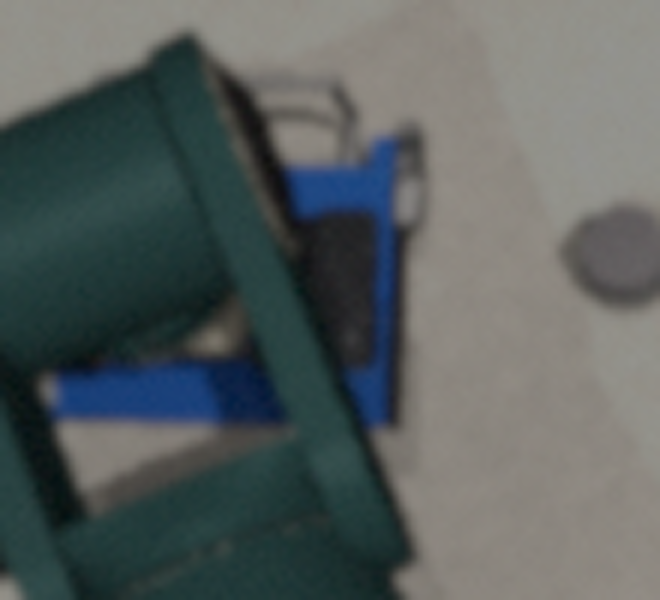

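Side view: the left fingertip, at crop (355,550), is beside the knob at (405,510), and nothing touches. I'll descend and grip.

```bash
python3 - <<'E'
from h import *
p,q=knob_tool(0,0,1)
r=servo_line(p,v=.08,f_stop=8); print(r,read_state()["eef_pos"],read_state()["wrist_force"])
gripper_to(.02,15); s=read_state(); print(s["finger_gap"],s["wrist_force"],s["clock"])
E
```

```text
False [0.4408 0.2068 0.1224] [ 0.2642  0.5659 -0.3548]
0.02991305527724095 [-4.8619 12.6354  4.4077] 6.4917
```

```bash
python3 - <<'E'
from h import *
for i in range(3):
    s=read_state(); f=s["wrist_force"]
    print(s["eef_pos"],f,s["clock"])
    if abs(f[1])<4: break
    servo_line(s["eef_pos"]+[0,.0012*np.sign(f[1]),0],v=.05)
E
```

```text
[0.4407 0.2083 0.1234] [-4.8619 12.6354  4.4077] 6.4917
[0.4407 0.2095 0.1233] [ 0.8496  0.2954 -2.2785] 6.7417
```

```bash
sed -i 's/^H=.*/H=np.array([.5410,.2071,.084]); YAW=-.024/' h.py; python3 - <<'E'
from h import *
for t in range(10,51,10):
    p,q=knob_tool(np.radians(t),np.radians(35*t/105),1)
    p=p+[0,0,.002*np.sin(np.radians(t))]
    servo_line(p,q,v=.07); s=read_state(); print(t,s["eef_pos"]-p,s["wrist_force"],s["moment"],s["finger_gap"],s["clock"])
    if np.linalg.norm(s["wrist_force"])>25: break
im=capture("side")[:,:,::-1]; crop(im,130,130,290,270,5,"pics/side2.png")
E
```

```text
10 [ 0.     -0.0002 -0.0005] [-0.5682 -0.3558 -2.9333] [ 0.0319  0.0578 -0.066 ] 0.029733471862056646 7.1667
20 [-0.0001 -0.0001 -0.0005] [-0.4951  0.3919 -2.895 ] [-0.1214 -0.0989 -0.0553] 0.029684145745846744 7.5917
30 [-0.0002 -0.     -0.0002] [-3.0091 -0.5713  0.5652] [-0.0831  0.2512 -0.0687] 0.029661709294826363 8.0167
40 [-0.0002 -0.0001 -0.0001] [-4.5303 -2.7314  1.4329] [-0.2821  0.6392 -0.0238] 0.029711985422984706 8.4417
50 [-0.0002 -0.0001 -0.0001] [-4.2399 -3.211   3.2964] [-0.4076  0.5868  0.0963] 0.029736691281677045 8.8583
```

View pics/side2.png

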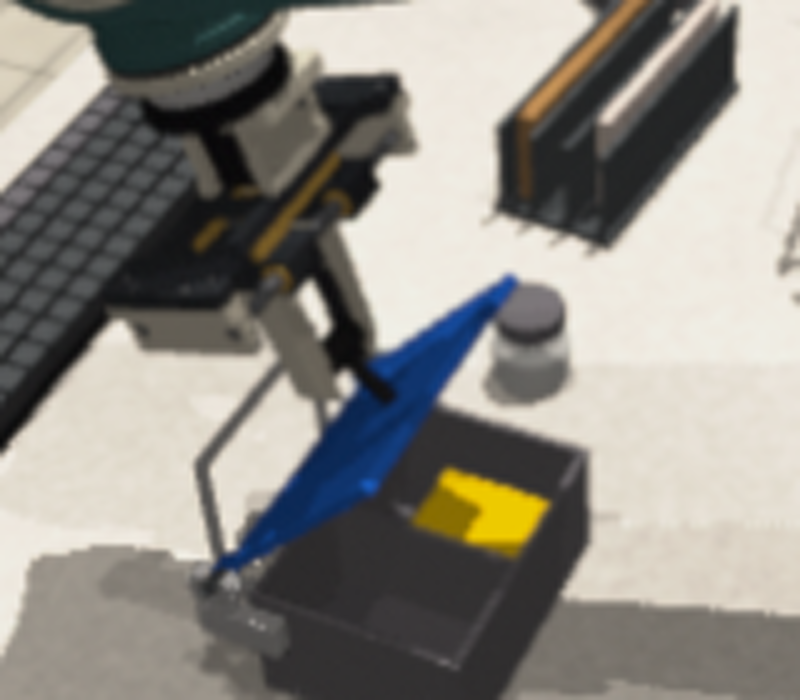

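The lid is open about 50 degrees, with the knob turning in the grip and the notes visible in the box. Continuing.

```bash
python3 - <<'E'
from h import *
for t in (60,70,80,90,97,103):
    p,q=knob_tool(np.radians(t),np.radians(35*t/105),1)
    p=p+[0,0,.002*np.sin(np.radians(t))]
    servo_line(p,q,v=.07); s=read_state(); print(t,s["eef_pos"]-p,s["wrist_force"],s["moment"],s["finger_gap"],s["clock"])
    if np.linalg.norm(s["wrist_force"])>25: break
im=capture("side")[:,:,::-1]; crop(im,130,130,290,270,5,"pics/side3.png")
E
```

```text
60 [-0.0001  0.0001 -0.    ] [-3.5946 -1.6736  4.7874] [-0.2332  0.4969 -0.0168] 0.029764964586706456 9.325
70 [-0.0002  0.0001 -0.0004] [-0.7795  1.3876  0.1933] [ 0.0755 -0.0612 -0.0528] 0.029999756616037366 9.7417
80 [-0.0003 -0.     -0.0006] [-1.4842  0.3351 -3.6087] [-0.0244 -0.3207 -0.0412] 0.03002560076911734 10.1583
90 [-0.0002  0.     -0.0001] [-1.3914 -0.1817 -4.0018] [ 0.0172 -0.3901  0.0083] 0.02988744757966777 10.575
97 [-0.0001  0.      0.0001] [-1.9014 -0.7477 -2.6333] [-0.0349 -0.351  -0.0091] 0.02948028890632485 10.9167
103 [0.0001 0.0001 0.0002] [ 0.8445 -0.4292 -0.0035] [ 0.0022 -0.4434  0.0221] 0.030263282641163354 11.225
```

View pics/side3.png

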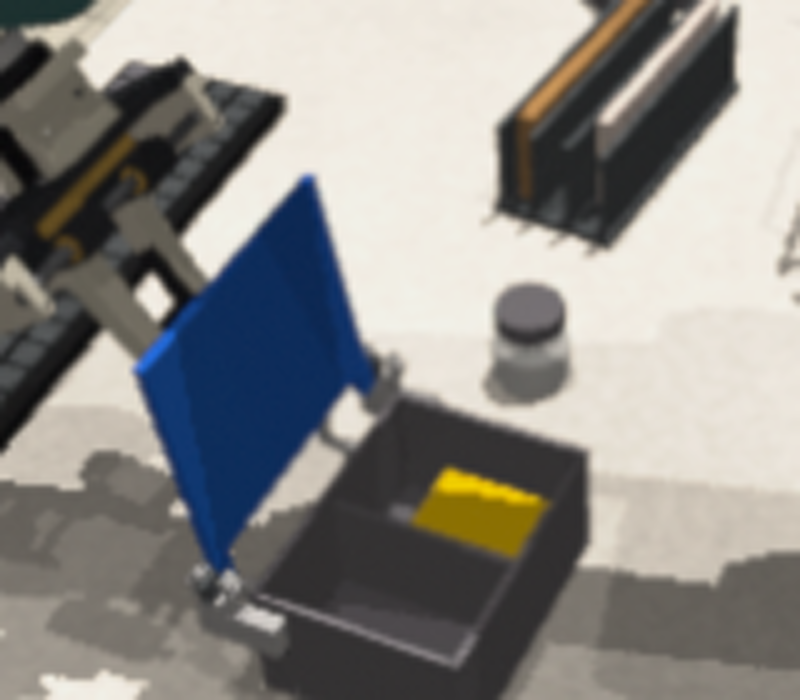

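The lid is past upright. I'll finish onto the stop, let go and back out along the tool axis.

```bash
python3 - <<'E'
from h import *
p,q=knob_tool(np.radians(105),np.radians(35),1)
r=servo_line(p+[0,0,.002],q,v=.04,f_stop=6); print(r,read_state()["wrist_force"])
gripper_to(.065); hold(.2)
ex,ey,ez=axes(YAW); phi=np.radians(35); d=-np.sin(phi)*ex-np.cos(phi)*ez
e=read_state()["eef_pos"]
print(servo_line(e-.11*d,v=.15,f_stop=10))
p2,q2=edge_tool(np.radians(105),1,r=.25)
servo_line(e-.11*d+[0,0,.16],v=.25)
print(read_state()["clock"])
for n in("side","top"):
    im=capture(n)[:,:,::-1]; cv2.imwrite(f"pics/{n}4.png",im)
    x0,y0=(130,120) if n=="top" else (130,150)
    crop(im,x0,y0,x0+130,y0+110,6,f"pics/{n}4c.png")
E
```

```text
False [ 1.6954 -0.8572  3.9545]
False
14.1583
```

View pics/side4c.png

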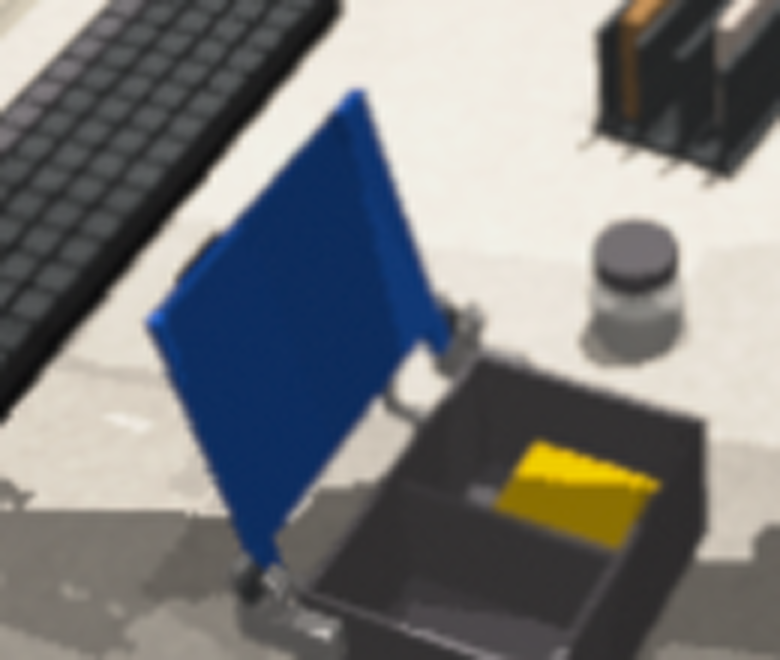

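View pics/top4c.png

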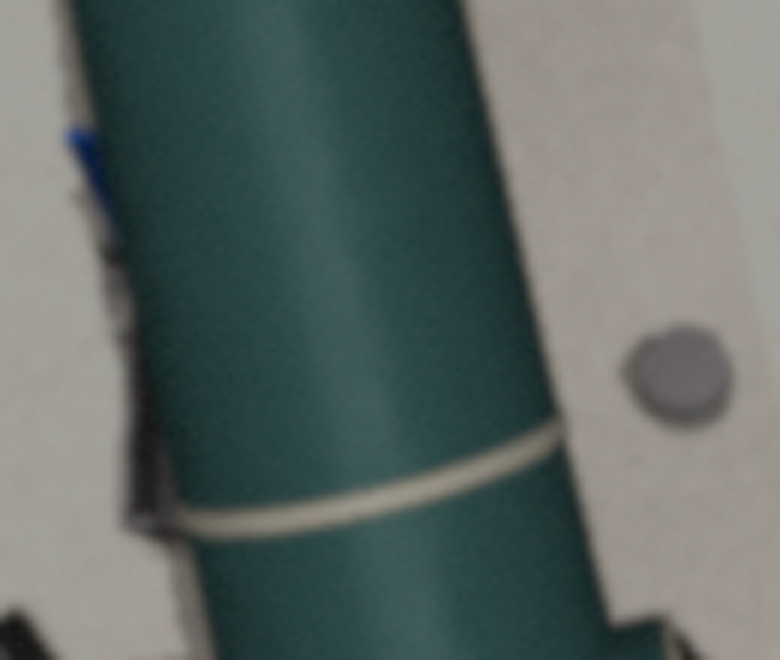

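```bash
python3 - <<'E'
from h import *
ex,ey,ez=axes(YAW)
print("shut obs", np.array([(540,235),(388,488),(302,158)])/6+[160,180]-.5)
print("shut pred",proj("side",[lidpt(0,.145,.004)-.085*ey,lidpt(0,.145,.004)+.085*ey,lidpt(0,.01,.004)-.085*ey]))
print("knob shut obs 220.9,224.5", proj("side",[lidpt(0,.1,.044)]))
th=np.radians(105)
print("open obs",np.array([(357,90),(150,320)])/6+[130,150]-.5)
for a in(103,105,107):
  for dz in(0,.003):
    th=np.radians(a);print(a,dz,proj("side",[lidpt(th,.145,-.0)-.085*ey+ez*dz,lidpt(th,.145,-.0)+.085*ey+ez*dz]).ravel())
E
```

```text
shut obs [[249.5    218.6667]
 [224.1667 260.8333]
 [209.8333 205.8333]]
shut pred [[249.1556 216.4442]
 [224.1147 260.9326]
 [206.3768 204.2303]]
knob shut obs 220.9,224.5 [[221.2974 222.6213]]
open obs [[189.     164.5   ]
 [154.5    202.8333]]
103 0 [188.6586 163.7712 155.121  203.5925]
103 0.003 [188.5451 162.8986 154.9191 202.6947]
105 0 [187.1296 163.7242 153.4968 203.4384]
105 0.003 [187.0136 162.8535 153.2922 202.5426]
107 0 [185.629  163.7305 151.9092 203.3405]
107 0.003 [185.5105 162.8618 151.7018 202.4469]
```

Open lid edge corners at side px (189,164.5) and (154.5,203) fit the model within 1–2 px, at about 104°. The lid leans by itself and the notes are in place. Going to the top edge.

```bash
python3 - <<'E'
from h import *
th=np.radians(104); dz=np.array([0,0,.002])
p,q=edge_tool(th,1,r=.26); move_pose(p+dz,q)
gripper_to(.05)
p,q=edge_tool(th,1,r=.175); print(servo_line(p+dz,q,v=.15,f_stop=10))
print(read_state()["clock"])
for n in("side",):
    im=capture(n)[:,:,::-1]; cv2.imwrite(f"pics/{n}5.png",im)
    crop(im,110,110,240,220,6,f"pics/{n}5c.png")
E
```

```text
False
16.825
```

View pics/side5c.png

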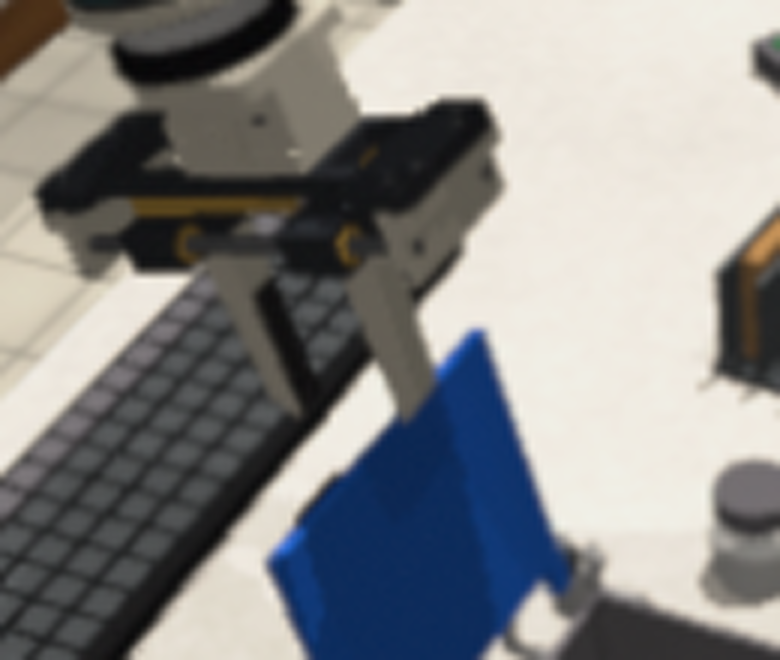

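The fingers straddle the edge, with tips at crop (297,415) and (410,418) and the edge's middle at about (375,445). I'll descend and close gently.

```bash
python3 - <<'E'
from h import *
th=np.radians(104); dz=np.array([0,0,.002])
p,q=edge_tool(th,1,r=.131); print(servo_line(p+dz,q,v=.08,f_stop=6)); s=read_state(); print(s["eef_pos"]-p,s["wrist_force"])
gripper_to(.0,8); hold(.2); s=read_state(); print(s["finger_gap"],s["wrist_force"],s["moment"],s["clock"])
E
```

```text
False
[0.0001 0.     0.0023] [ 0.3692 -0.1391 -0.3011]
0.008413730609730713 [ 0.0276  0.4921 -0.2175] [-0.0327 -0.0582 -0.151 ] 18.5083
```

```bash
python3 - <<'E'
from h import *
gripper_to(.0,45); s=read_state(); print(s["finger_gap"],s["wrist_force"])
for t in(100,95,90):
    p,q=edge_tool(np.radians(t),1,r=.131)
    servo_line(p+[0,0,.003],q,v=.05); s=read_state(); print(t,s["wrist_force"],s["moment"],s["clock"])
e=s["eef_pos"]
for k in(.005,.010,.02,.03):
    r=servo_line(e+[0,0,k],v=.05,f_stop=20); s=read_state(); print(k,r,s["wrist_force"],s["moment"],s["finger_gap"],s["clock"])
    if r: break
im=capture("side")[:,:,::-1]; crop(im,130,110,260,220,6,"pics/side6c.png")
E
```

```text
0.007634657141638517 [-4.006   1.2978 -0.1919]
100 [ 0.587   0.6994 -4.6511] [-0.0886 -0.2843 -0.0227] 19.0667
95 [-0.2961  1.5601 -4.0398] [-0.0757 -0.2018 -0.0047] 19.4417
90 [-0.3784 -0.0842 -3.9011] [-0.0401 -0.0318  0.0112] 19.8167
0.005 False [-1.7797  0.053  -1.4948] [-0.0033  0.5167 -0.1313] 0.007926994264109786 20.0667
0.01 False [ 0.6342  0.1958 -3.9772] [-0.0789 -0.0744  0.0433] 0.007547695919879124 20.3167
0.02 False [ 0.4709  0.2396 -4.7775] [-0.036  -0.0475 -0.0121] 0.007852686836842461 20.6667
0.03 False [ 0.4724 -0.019  -4.6865] [-0.0522 -0.0416 -0.0322] 0.007545609677505117 21.0167
```

View pics/side6c.png

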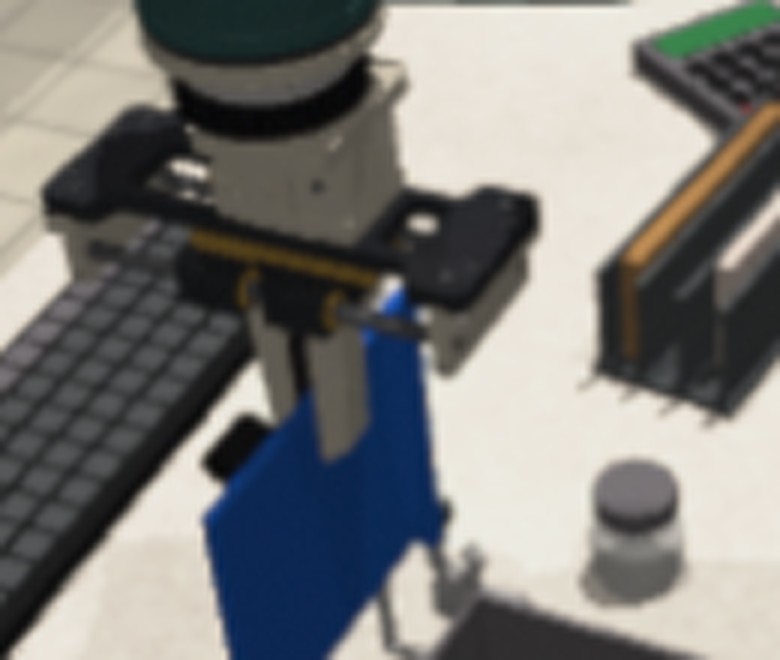

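The lid is free: the pins are clear of the cradle, its weight is on the wrist and there is no sideways force. I'll raise it, carry it over the sorter and look.

```bash
python3 - <<'E'
from h import *
e=read_state()["eef_pos"]; servo_line(e+[0,0,.085],v=.15)
SL=np.array([.516,-.246,0]);yw=-.14
p,q=edge_tool(np.pi/2,1,r=.131,h=SL+[0,0,.2],yaw=yw)
servo_line(p,q,v=.2)
servo_line(p-[0,0,.085],v=.12)
s=read_state();print(s["eef_pos"],s["wrist_force"],s["finger_gap"],s["clock"])
for n in("side","top"):
    im=capture(n)[:,:,::-1]; cv2.imwrite(f"pics/{n}7.png",im)
    x0,y0=(275,130) if n=="top" else (210,70)
    crop(im,x0,y0,x0+100,y0+(70 if n=="top" else 120),7 if n=="top" else 5,f"pics/{n}7c.png")
E
```

```text
[ 0.5162 -0.2461  0.2469] [ 0.0989  0.4924 -3.5722] 0.007597333014994686 25.0583
```

View pics/side7c.png

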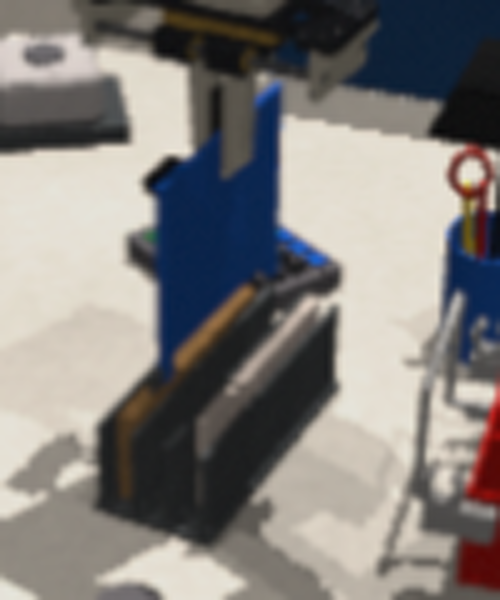

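View pics/top7c.png

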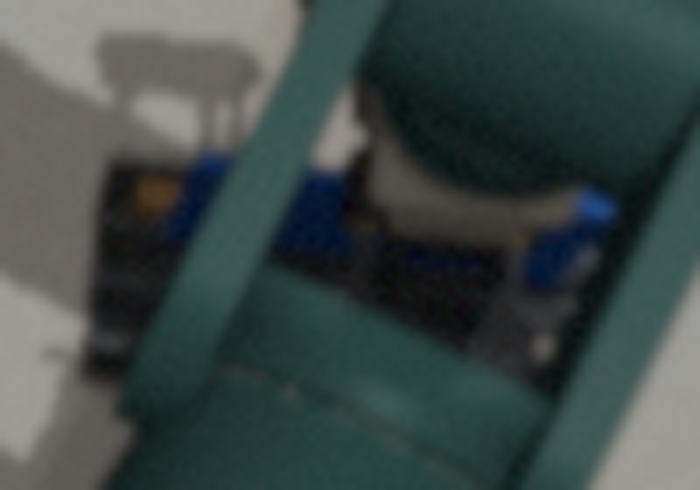

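```bash
python3 - <<'E'
from h import *
yw=-.14; ex,ey,ez=axes(yw); e=read_state()["eef_pos"]; h=e-[0,0,.131]
P=[h+ez*.145+s*.085*ey for s in(1,-1)]+[h+ez*.01+s*.085*ey for s in(1,-1)]+[h-ez*.008+s*.092*ey for s in(1,-1)]
SLT=[np.array([.5161,-.2469,.07])+a*ex+s*.11*ey for a in(-.0135,.0135) for s in(1,-1)]
for n,(x0,y0,x1,y1),f in(("side",(215,80,295,185),7),("top",(275,135,375,195),8)):
    im=cv2.imread(f"pics/{n}7.png"); im=cv2.convertScaleAbs(im,alpha=1.8)
    c=cv2.resize(im[y0:y1,x0:x1],None,fx=f,fy=f,interpolation=2)
    for pts,col in((P,(0,255,255)),(SLT,(0,255,0))):
        for p in proj(n,pts): cv2.circle(c,tuple(int(v) for v in (p-[x0,y0]+.5)*f),2,col,-1)
    cv2.imwrite(f"pics/{n}7v.png",c)
E
```

```text
(no output)
```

View pics/side7v.png

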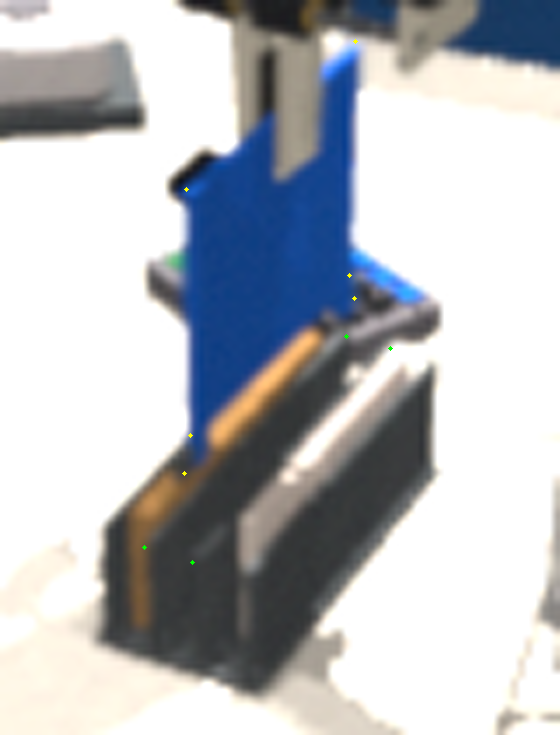

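View pics/top7v.png

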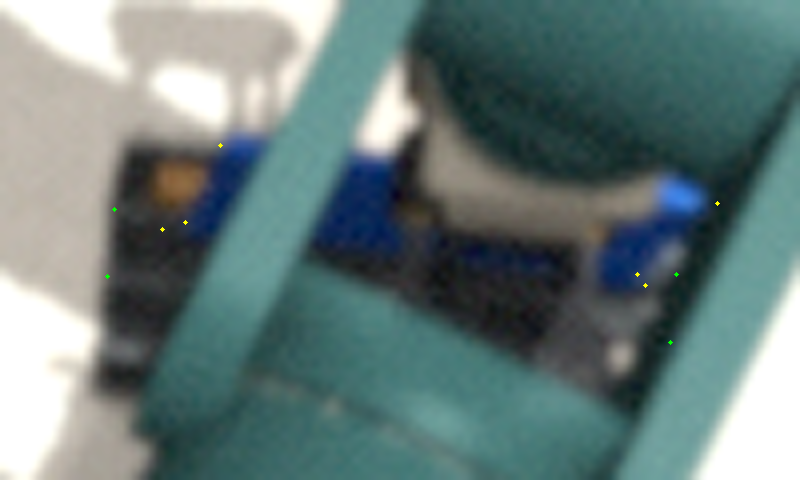

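Predicted lid and slot points agree with both images within about 1–1.5 px, so the lid is centred over the empty slot. I'll lower it guarded.

```bash
python3 - <<'E'
from h import *
e=read_state()["eef_pos"]
r=servo_line([e[0],e[1],.165],v=.07,f_stop=7); s=read_state(); print(r,s["eef_pos"],s["wrist_force"],s["moment"],s["clock"])
if not r:
    r=servo_line([e[0],e[1],.138],v=.025,f_stop=7); s=read_state(); print(r,s["eef_pos"],s["wrist_force"],s["moment"],s["clock"])
for n in("side",):
    im=capture(n)[:,:,::-1]; cv2.imwrite(f"pics/{n}8.png",im); crop(im,210,80,300,190,5,f"pics/{n}8c.png")
E
```

```text
False [ 0.5165 -0.2462  0.1655] [ 0.4035  0.292  -4.1131] [-0.0617 -0.072   0.0389] 26.4667
True [ 0.5164 -0.2458  0.1469] [-0.7391  2.6021  5.6162] [ 0.1503  0.1057 -0.0587] 27.2
```

View pics/side8c.png

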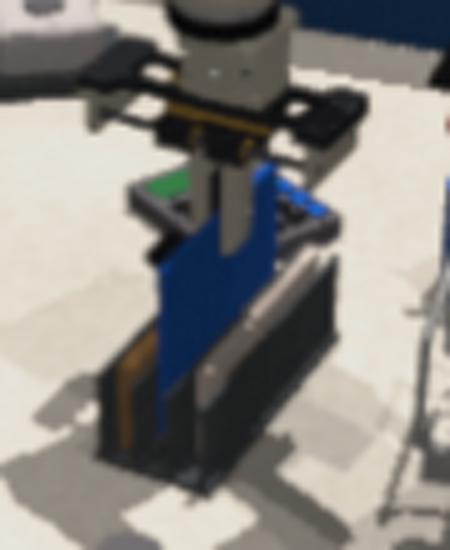

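Contact came at TCP z = 0.1469 (expected 0.147 on the slot floor). The picture shows the tongue near the slot floor at crop (160,430). Releasing gently.

```bash
python3 - <<'E'
from h import *
gripper_to(.012,10); hold(.2)
gripper_to(.03); hold(.2); gripper_to(.055); hold(.2)
s=read_state(); print(s["wrist_force"],s["finger_gap"]); e=s["eef_pos"]
print(servo_line(e+[0,0,.05],v=.1,f_stop=5), read_state()["wrist_force"])
servo_line(e+[0,0,.15],v=.2)
p=e+[0,0,.15]
servo_line(np.array([.36,-.03,.33]),v=.25)
print(read_state()["clock"])
for n in("side","top"):
    im=capture(n)[:,:,::-1]; cv2.imwrite(f"pics/{n}9.png",im)
crop(cv2.imread("pics/side9.png"),210,80,300,190,5,"pics/side9c.png")
E
```

```text
[0.4036 0.1988 0.1779] 0.05477447483058576
False [-0.4506 -0.0822 -1.1178]
31.8833
```

View pics/side9c.png

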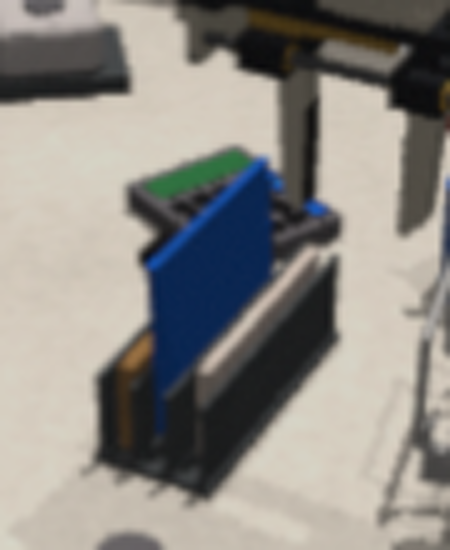

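View pics/side9.png

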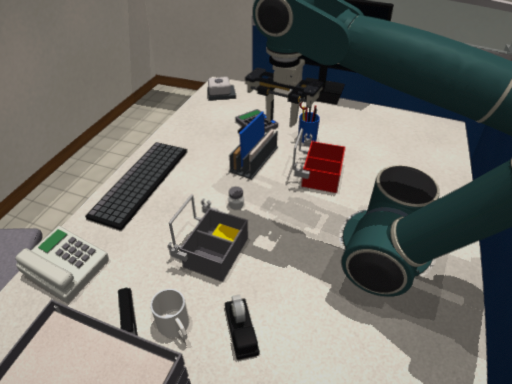

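View pics/top9.png

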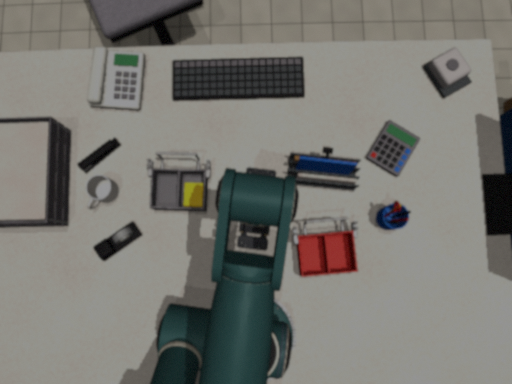

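The lid stands in the middle slot, leaning slightly, at top (326,163) and side (252,135). The notes are still in the box at top (193,194). The jar, mug, stapler, calculator, pen cup and red box are at their first pixels, and the gripper is clear of everything.

```bash
python3 - <<'E'
from h import *
hold(.5); print(read_state()["wrist_force"],read_state()["clock"]); sign_off()
E
```

```text
[-0.8473  0.9316 -0.2438] 32.4833
the job is handed in; nothing more can be done
```

The lid is off the stationery box and standing hinge edge down in the sorter's empty middle slot. I handed the job in at 32.5 s of the 58 s allowed, and sign-off gives no verdict.

- **Opening:** I swung the lid open by its knob onto the wire stop and let go. It leaned there by itself at about 104°, measured from the picture.
- **Lifting off:** I pinched the top edge, stood the lid upright and lifted it straight up. The wrist carried about 4 to 5 N, with no sign of the pins catching.
- **Placing:** I lowered the lid until it touched at a tool height of 0.1469 m, against 0.147 m expected for the slot floor, and only then let go.

**Last checks:** the final pictures show the lid in the middle slot, leaning slightly towards one divider. The notes are still in the box, and by eye the objects in view are where they started. The tape dispenser was the one listed item I did not check by name. The gripper was clear of everything.

**Disagreements:** the two cameras differed by a few millimetres at the box. When I first gripped the knob there was a sideways pull of about 12.6 N. Moving the gripper 1.2 mm removed it before the swing.

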